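# Stand the long test tile on the empty easel

### The job

Lift the long test tile up and off its peg on the rack, and stand it hole end up on the empty tile easel, centred on the narrow ledge with its back flat against the leaning rest. Keep hold of it until it stands on the ledge instead of dropping it, then let go. Leave the short tile hanging and the other tile standing on its easel.

Things in the scene. Friction and masses are not known exactly. Their poses are not given: they have to be found in the camera images.
- long_tile: Long clay test tile: plate 60 mm wide, 100 high, 8 thick, lower part glazed white, 95 g; a 20 mm round hole centred 18 mm below its top edge. At first it hangs upright by the hole on one of the rack's pegs. Origin: middle of its bottom edge (mid thickness); x through the thickness, y along the width, z up to the hole end. Front and back alike.
- long_tile_hole (a point): Centre of the long tile's hole, 82 mm above its bottom edge.
- short_tile: Short test tile, 60 mm wide, 65 mm high, 8 mm thick, with the same hole, hanging on the other peg, to be left there. Origin and axes as for the long tile.
- peg_rack: Fixed wooden rack: foot 100 x 250 x 14 mm, rail on end posts (front at x = 27 mm, top at 166). Two level steel pegs, 7 mm thick, run 53 mm from the rail to rack -x at y = +70 and -70 mm, axis 150 mm up; their last 3 mm bends up 4 mm. Tiles hang with their middle 29 mm before the rail, parallel to it. Origin: centre of the underside; -x points along the pegs to their tips, z up.
- peg_left (a point): Free end of the peg at rack y = +70 mm (on the axis of its level part).
- peg_right (a point): Free end of the peg at rack y = -70 mm (on the axis of its level part).
- empty_easel_rest: Leaning rest of the empty easel (fixed): slat 28 mm wide, leaning back 18 degrees, with a ledge 28 mm wide, 18 deep, square to the slat. Origin: middle of the corner of ledge top and slat front, 75 mm above the bench. z up along the slat (85 mm long), -x square out of its front, y across. A tile standing right has its origin at x = -4 mm, y = 0, z = 0 here, axes parallel.
- other_easel_rest: The rest of the other, equal easel, which already carries a tile; same origin and axes.
- standing_tile: Test tile of the same size as the long one, standing on the other easel, to be left there. Origin and axes as for the long tile.

How it is judged:
By the outcome, as a careful person would: the job done as asked, in the order asked, and still so for the second after the job is handed in, with the robot touching nothing.
It also fails if it takes over 43 s, if anything falls off the work surface, if the arm or the gripper's body presses on something with over 40 N, if the wrist force passes 120 N, or if a joint passes its speed limit or range.

### The arm

A 6-joint arm with a two-finger parallel gripper is mounted at the origin on a cart in front of the work surface, level with it; the furniture and walls round the work are solid. World frame = base frame: x ahead of the robot, y to its left, z up, the work surface at z = 0. Lengths are in m, angles in degrees, forces in N, time in s.
With the tool pointing down it reaches from about 0.25 to 0.725 m from the base axis. Payload 9.7 kg.
Tool frame: the origin (TCP) lies between the finger pads; the fingertips stand 11 mm ahead of it and the grasp point (between the pads) lies 8 mm behind it; y points along the fingers, x is the direction in which the jaws open and shut, and the axes are right-handed (so a half turn about y gives the same grasp; the last joint's range is limited). The gripper opens to 85 mm and grips with 20 to 120 N. Pads are 22 mm wide; open, the fingers measure 114 mm over their backs; the gripper's body (76 mm by 85 mm) begins 54 mm behind the grasp point. The pads swing forward as they close: fully open they stand 13 mm farther back than shut.
Start: joints at [68.239, 4.979, 10.078, 95.1, 0, 90], TCP at [0.204, 0.511, 0.242] pointing down, gripper open.
Joint ranges: [-179.16, 179.16], [-48.56, 103.87], [-65.8, 70.77], [-126.05, 130.52], [-82.76, 87.17], [-180, 180]. Speed limits (degrees/s): [127.2, 127.2, 147.25, 180, 180, 180].

### API

Orientations are given as [roll, pitch, yaw] about the fixed x, y, z axes, in that order (R = Rz(yaw) Ry(pitch) Rx(roll)).
In Python, from workcell import bot, vision gives the robot as it stands. The module is installed in compiled form; this text tells all that it offers.
- The arm moves only by the shell command python3 -m crank 'ROWS' [OPENING] [FORCE]. ROWS is text: rows parted by semicolons, each of 6 numbers parted by spaces: the shift along the tool's x, y, z in m, then the turn, a rotation vector about the tool's x, y, z in rad. A call has 1 to 8 rows; each row is the pose to reach, as a shift and turn from the pose commanded when the call began, along the tool's axes at that moment; what a row does not reach only later rows make up. A row lasts 1/10 s, in which the tool goes at most 50 mm and 8.59 degrees, less where a joint would pass 70% of its speed; a pose out of reach is approached as far as the arm can. A call with a gripper value outside its range is refused whole. OPENING is the gripper's target within -1 to 1 (shut at 1, half-way at 0, fully open at -1), set as the call begins (- or left out, the last holds). The fingers move at their own pace and stop on an object; FORCE is the grip in N (left out, the last holds). Time passes only in rows, so rows that repeat a pose let the fingers close. It gives the time, the measured TCP pose, the force and the opening at its end, in the units of the state.
- bot.get_obs(): the state, without advancing time (a new reading comes with each control period).
- vision.camera(name): name is "side" or "top"; returns the picture (480x640x3 uint8, red, green, blue); there is no depth.
- vision.get_calibration(name): a dict with "fx", "fy", "cx", "cy" (pixels), "distortion" ([k1, k2, p1, p2, k3] as OpenCV has them; the pictures are not rectified), "rvec" (rotation vector, rad) and "tvec" (3), from world to camera coordinates, as OpenCV has them. Camera axes: x right, y down, z forward; pixel columns grow to the right and rows downward; lengths in m; the calibration is good to about 2 mm. A picture is of the moment at which its call begins. get_calibration takes no time and is no camera call.
- bot.job_done(): hands the job in, once; it reports no verdict.
The state is a dict: "time": time; "q": joint angles; "qd": joint speeds; "joint_efforts": joint torques, N m; "ee_pos": TCP position; "tcp_rot": TCP orientation; "wrist_force": force on the tool from outside, world axes, zero at the start; "torque": the same for the moment, N m; "opening": finger opening in m.
Only numpy, scipy, OpenCV 4.12 (cv2) and the standard library are available. Lean on these libraries where they do the work, as an engineer would, in place of code of your own. Each camera call takes 0.05 s, during which the arm holds its last target. There are 200 camera calls.

## Working session

There is one attempt and no reset: what is moved stays moved. The work goes in short steps, Python scripts to look and compute and a shell command to move; the robot and the scene stay as the last step left them, time stands still between calls to the robot, and variables do not carry over. Pictures are saved under pics/ and viewed, about 8 in all and at most 12, crops included, and the job is handed in when it is done.

```bash
mkdir -p pics; python3 - <<'E'
from workcell import bot, vision
import cv2
for n in("side","top"):
    im=vision.camera(n); cv2.imwrite(f"pics/{n}0.png",im[:,:,::-1]); c=vision.get_calibration(n); print(n,c)
    import numpy as np
    R=cv2.Rodrigues(np.array(c["rvec"]))[0]; print("cam at",-R.T@np.array(c["tvec"]).ravel(), "fwd",R[2])
o=bot.get_obs();print(o)
E
```

```text
side {'fx': 542.4458991512029, 'fy': 542.4458991512029, 'cx': 324.23144946962435, 'cy': 249.098709340475, 'distortion': array([-0.00534813,  0.        ,  0.        ,  0.        ,  0.        ]), 'rvec': array([ 2.21099649, -1.43578638,  0.42640611]), 'tvec': array([-0.20128356,  0.48397199,  1.12386379])}
cam at [-0.10129539 -0.25712498  1.20890023] fwd [ 0.49398211  0.21338628 -0.84288076]
top {'fx': 536.7876272596892, 'fy': 536.7876272596892, 'cx': 324.2992117443014, 'cy': 240.61085453186178, 'distortion': array([-0.08415483,  0.        ,  0.        ,  0.        ,  0.        ]), 'rvec': array([ 2.10115886, -2.14477068,  0.18553438]), 'tvec': array([0.02312906, 0.53609963, 1.51431782])}
cam at [0.2541626  0.00377765 1.58634275] fwd [ 0.18059134  0.00533182 -0.98354377]
{'time': 0.1, 'q': array([ 6.82402334e+01,  5.00983430e+00,  1.00395344e+01,  9.51001104e+01,
       -5.40498078e-04,  9.00004689e+01]), 'qd': array([ 0.0886579 , -0.03437704,  0.22767719,  0.05603329,  0.14832911,
        0.01760597]), 'joint_efforts': array([-2.29100278e-04, -5.21561193e+01,  4.65652156e+01,  1.59909809e-02,
       -6.99548605e-05, -1.67746883e-06]), 'ee_pos': array([0.20382535, 0.51063239, 0.24164071]), 'tcp_rot': array([-9.00005411e+01,  7.04103591e-02,  6.82397645e+01]), 'wrist_force': array([ 0.62865745,  0.17134569, -1.28289312]), 'torque': array([ 0.01850856, -0.00683018,  0.04241662]), 'opening': 0.08548406027910506}
```

View pics/side0.png

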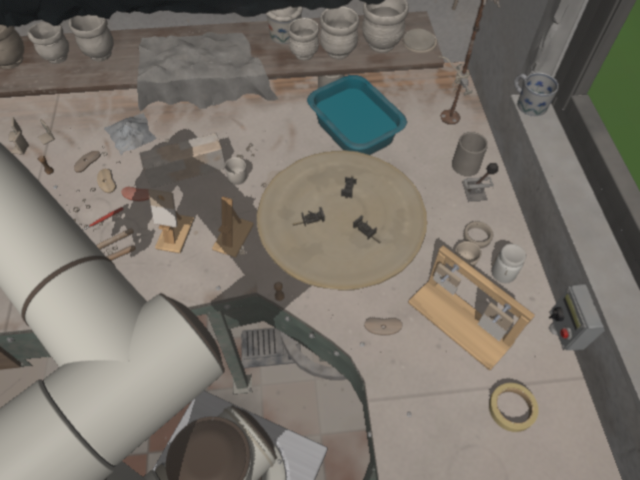

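View pics/top0.png

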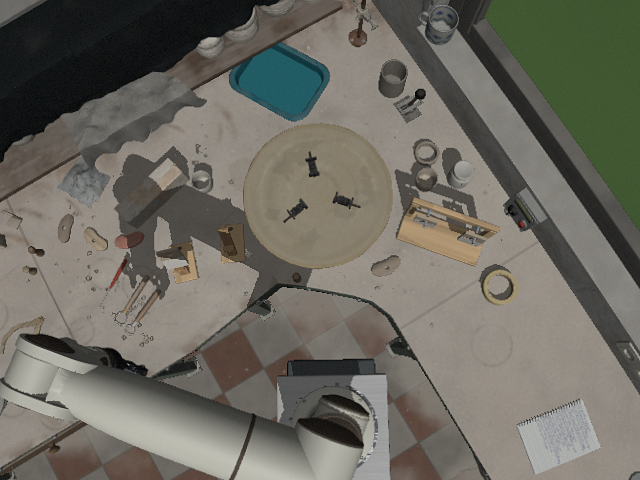

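The side picture shows the rack at about (470,305), the loaded easel at (168,225) and the empty easel at (232,225). In the top picture the rack is at (447,230), the loaded easel at (180,260) and the empty one at (231,243).

```bash
python3 - <<'E'
import cv2, numpy as np
a=cv2.imread("pics/side0.png");b=cv2.imread("pics/top0.png")
f=lambda im,x,y:cv2.resize(im[y:y+100,x:x+133],(400,300),interpolation=cv2.INTER_CUBIC)
A=np.vstack([np.hstack([cv2.resize(a[245:365,405:538+27],(400,300),interpolation=2),f(b,380,180)]),np.hstack([f(a,140,180),f(b,140,200)])])
cv2.imwrite("pics/c1.png",A)
E
```

```text
(no output)
```

View pics/c1.png

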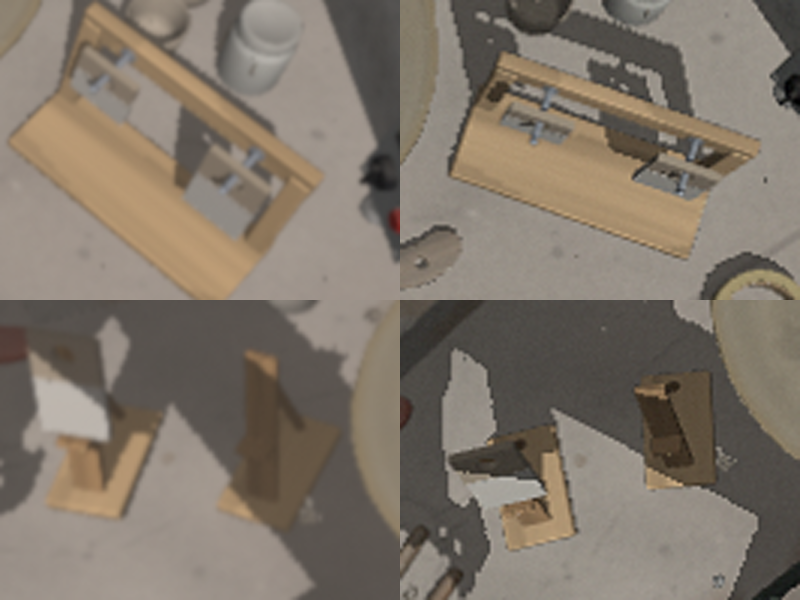

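The crop shows the long tile on the right peg, with the peg tips in the top picture at about (425,227) and (474,244). The empty easel's slat leans away from the robot, with its ledge towards it. Next I fit the rack and zoom in on the easel.

```bash
cat > h.py <<'E'
import numpy as np, cv2
from workcell import bot, vision
from scipy.optimize import least_squares
from scipy.spatial.transform import Rotation as Rn
C={n:vision.get_calibration(n) for n in("side","top")}
def proj(n,P):
    c=C[n];K=np.array([[c["fx"],0,c["cx"]],[0,c["fy"],c["cy"]],[0,0,1]])
    return cv2.projectPoints(np.array(P,float).reshape(-1,1,3),c["rvec"],c["tvec"],K,c["distortion"])[0].reshape(-1,2)
def rack(p,L):
    L=np.array(L,float).reshape(-1,3);R=Rn.from_euler('z',p[2]).as_matrix();return L@R.T+[p[0],p[1],0]
def rest(p,L,z=.075):
    L=np.array(L,float).reshape(-1,3);R=(Rn.from_euler('z',p[2])*Rn.from_euler('y',18,degrees=True)).as_matrix();return L@R.T+[p[0],p[1],z]
def fit(f,obs,p0):
    g=lambda p:np.concatenate([proj(n,f(p,l))[0]-u for n,l,u in obs])
    r=least_squares(g,p0,loss='soft_l1');return r.x,r.fun.reshape(-1,2)
E
cat > f1.py <<'E'
from h import *
m=.001
S=lambda x,y:np.array([405+x/2.5,245+y/2.5]);T=lambda x,y:np.array([380+(x-400)/3,180+y/3])
obs=[("top",[-.05,.125,.014],T(452,172)),("top",[-.05,-.125,.014],T(690,252)),("top",[-.026,.07,.152],T(536,139)),("top",[-.026,-.07,.152],T(681,191)),
("side",[-.05,.125,.014],S(10,135)),("side",[-.05,-.125,.014],np.array([490,360])),("side",[-.026,.07,.152],S(97,86)),("side",[-.026,-.07,.152],S(223,189))]
E
python3 - <<'E'
from f1 import *
p,r=fit(rack,obs,[.4,-.3,-.2]);print(p,np.degrees(p[2]));print(r.round(1))
print("hole",rack(p,[-.002,-.07,.1435]))
g=lambda im,x,y,w,h:cv2.resize(np.clip((im[y:y+h,x:x+w]/255.)**.6*255,0,255).astype('u1'),(400,600),interpolation=cv2.INTER_CUBIC)
a=cv2.imread("pics/side0.png");b=cv2.imread("pics/top0.png")
cv2.imwrite("pics/c2.png",np.hstack([g(a,205,180,60,90),g(b,205,210,50,75)]))
for x in([.5,.16,0],[.45,.2,.0]): print(proj("top",x),proj("side",x))
E
```

```text
[ 0.55161163 -0.3392705  -0.37046505] -21.226083932657122
[[-0.4 -0.7]
 [-0.2  1. ]
 [-0.3 -0.5]
 [-0.1 -0.6]
 [-0.3  0.1]
 [ 1.8  8.1]
 [-0.8  0.2]
 [ 0.3 -0.4]]
hole [[ 0.52440388 -0.40379753  0.1435    ]]
[[275.29082487 256.57483866]] [[268.26027707 266.16477207]]
[[261.95943284 273.44051825]] [[245.41998025 276.00309844]]
```

View pics/c2.png

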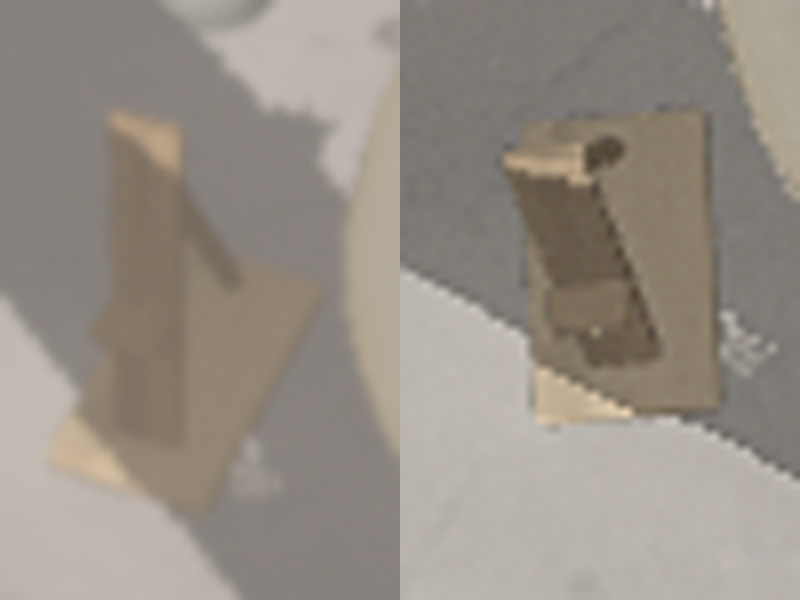

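The zoom shows the slat's top edge at (505–585,150–180) and the ledge at (550–630,280–335) in the right (top) panel. In the left (side) panel the slat top is at (108–182,115–150) and the ledge front at (92–165,330–350). The rack fit has residuals under 1 px, apart from one corner I only guessed at.

```bash
cat > f2.py <<'E'
from h import *
S=lambda x,y:np.array([205+x/6.667,180+y/6.667]);T=lambda x,y:np.array([205+(x-400)/8,210+y/8])
h=.014
obs=[("top",[0,h,.085],T(512,172)),("top",[0,-h,.085],T(592,180)),("top",[0,h,0],T(553,287)),("top",[0,-h,0],T(630,276)),
("top",[-.018,h,0],T(552,322)),("top",[-.018,-h,0],T(628,318)),
("side",[0,h,.085],S(108,125)),("side",[0,-h,.085],S(182,148)),("side",[-.018,h,0],S(92,330)),("side",[-.018,-h,0],S(166,350))]
E
python3 - <<'E'
from f2 import *
p,r=fit(rest,obs,[.5,.2,0]);print(p,np.degrees(p[2]));print(r.round(1))
# foot yaw from top view, z~.012
def bp(n,u,z):
    return least_squares(lambda q:proj(n,[q[0],q[1],z])[0]-u,[.4,.2]).x
c=[bp("top",T(*t),.012) for t in((537,422),(525,122),(710,110),(718,408))];print(np.round(c,4))
d=c[1]-c[0];e=c[2]-c[3];print(np.degrees([np.arctan2(d[1],d[0]),np.arctan2(e[1],e[0])]))
a=cv2.imread("pics/side0.png");b=cv2.imread("pics/top0.png")
import f1
pr,_=fit(rack,f1.obs,[.4,-.3,-.2])
quad=[[[0,h,0],[0,h,.085],[0,-h,.085],[0,-h,0]],[[0,h,0],[-.018,h,0],[-.018,-h,0],[0,-h,0]]]
tile=[[-.002,-.1,.0615],[-.002,-.1,.1615],[-.002,-.04,.1615],[-.002,-.04,.0615]]
foot=[[-.05,.125,.014],[-.05,-.125,.014],[.05,-.125,.014],[.05,.125,.014]];rail=[[.027,.125,.166],[.027,-.125,.166]]
def pan(im,n,x,y,w,hh,s,polys):
    o=cv2.resize(im[y:y+hh,x:x+w],None,fx=s,fy=s,interpolation=cv2.INTER_CUBIC)
    for P in polys: cv2.polylines(o,[np.round((proj(n,P)-[x-.5,y-.5])*s).astype(int)],True,(0,255,0),1)
    return cv2.resize(o,(400,300)) if o.shape!=(300,400,3) else o
E_=[rest(p,q) for q in quad];R_=[rack(pr,q) for q in(tile,foot,rail)]
cv2.imwrite("pics/c3.png",np.vstack([np.hstack([pan(a,"side",190,185,100,75,4,E_),pan(b,"top",190,210,100,75,4,E_)]),np.hstack([pan(a,"side",405,245,160,120,2.5,R_),pan(b,"top",385,180,133,100,3,R_)])]))
print("tool target info; easel origin dist",np.hypot(*p[:2]))
E
```

```text
[0.52331255 0.28387701 0.04739104] 2.7153065351808108
[[-0.2 -0.2]
 [ 0.  -1.9]
 [ 0.7 -0.1]
 [ 0.7  0.6]
 [ 0.6  1.1]
 [ 0.9  0.9]
 [ 0.3 -0.8]
 [-0.5 -0.9]
 [-0.5 -0.5]
 [-1.7 -0.1]]
[[0.4828 0.3175]
 [0.597  0.3237]
 [0.6    0.2537]
 [0.4867 0.2498]]
[3.11770039 1.93101381]
tool target info; easel origin dist 0.5953504695947248
```

View pics/c3.png

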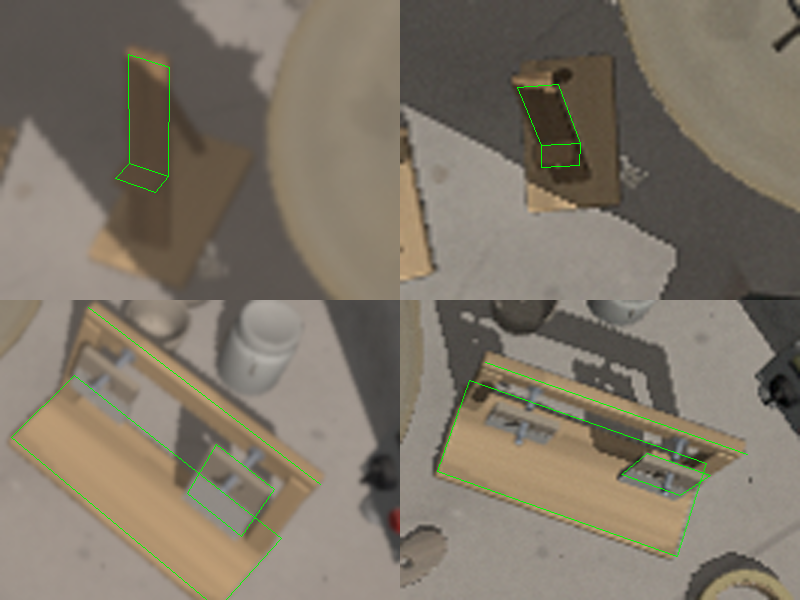

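The overlays fit well: rack foot, rail and hanging tile to about 1 px, and the easel slat and ledge to about 1–2 px. The plan is to grip the tile's two side edges from above, lift it about 8.5 mm, draw it off along rack −x, then stand it on the easel with the tool tilted 18°.

```bash
cat > d.py <<'E'
import sys
from h import *
# d.py x y z roll pitch yaw -> shift/turn in tool axes
def delta(P,e):
    o=bot.get_obs();R=Rn.from_euler('xyz',o["tcp_rot"],degrees=True);G=Rn.from_euler('xyz',e,degrees=True)
    print("t",round(o["time"],2),"pos",o["ee_pos"].round(4),"rot",o["tcp_rot"].round(2),"q",o["q"].round(0),"F",o["wrist_force"].round(1),"op",round(o["opening"],4))
    print("shift",(R.inv().apply(np.array(P)-o["ee_pos"])).round(4),"turn",(R.inv()*G).as_rotvec().round(4))
if __name__=="__main__": v=list(map(float,sys.argv[1:]));delta(v[:3],v[3:])
E
python3 -m crank '-0.731 -0.04 -0.637 0 0 0;-0.731 -0.04 -0.637 0 0 0;-0.731 -0.04 -0.637 0 0 0;-0.731 -0.04 -0.637 0 0 0;-0.731 -0.04 -0.637 0 0 0;-0.731 -0.04 -0.637 0 0 0;-0.731 -0.04 -0.637 0 0 0;-0.731 -0.04 -0.637 0 0 0' -1 40
python3 d.py .5244 -.4038 .27 -90 0 68.8
```

```text
time: 0.9
ee_pos: [0.336, 0.1318, 0.2588]
tcp_rot: [-90.0, -0.0, 68.3]
wrist_force: [1.0, 0.5, 0.6]
opening: 0.0851
t 0.9 pos [0.336  0.1318 0.2588] rot [-9.002e+01 -2.000e-02  6.828e+01] q [ 21. -20. -10. 100.  -0.  43.] F [1.  0.5 0.6] op 0.0851
shift [-0.4278 -0.0112 -0.3732] turn [ 0.0003 -0.0091  0.0003]
```

```bash
python3 -m crank '-0.428 -0.011 -0.373 0 -0.009 0;-0.428 -0.011 -0.373 0 -0.009 0;-0.428 -0.011 -0.373 0 -0.009 0;-0.428 -0.011 -0.373 0 -0.009 0;-0.428 -0.011 -0.373 0 -0.009 0;-0.428 -0.011 -0.373 0 -0.009 0;-0.428 -0.011 -0.373 0 -0.009 0;-0.428 -0.011 -0.373 0 -0.009 0'
python3 d.py .5244 -.4038 .27 -90 0 68.8
```

```text
time: 1.7
ee_pos: [0.4684, -0.2461, 0.2662]
tcp_rot: [-90.0, -0.0, 68.7]
wrist_force: [1.4, 0.5, 0.1]
opening: 0.0852
t 1.7 pos [ 0.4684 -0.2461  0.2662] rot [-8.999e+01 -1.000e-02  6.872e+01] q [-28.   3.  10.  98.   0.  -6.] F [1.4 0.5 0.1] op 0.0852
shift [-0.1267 -0.0038 -0.1094] turn [-0.0002 -0.0013  0.0001]
```

```bash
python3 -m crank '-0.127 0.03 -0.109 0 -0.001 0;-0.127 0.03 -0.109 0 -0.001 0;-0.127 0.03 -0.109 0 -0.001 0;-0.127 0.03 -0.109 0 -0.001 0;-0.127 0.03 -0.109 0 -0.001 0;-0.127 0.03 -0.109 0 -0.001 0;-0.127 0.03 -0.109 0 -0.001 0'
python3 d.py .5244 -.4038 .12 -90 0 68.8
python3 - <<'E'
from h import *
a=vision.camera("side");b=vision.camera("top");o=bot.get_obs()
R=Rn.from_euler('xyz',o["tcp_rot"],degrees=True)
tip=o["ee_pos"]+R.apply([[s*.0425,.011-.013,0] for s in(-1,1)]);print(proj("side",tip),proj("top",tip))
f=lambda im,x,y:cv2.resize(im[y:y+150,x:x+100,::-1],(400,600),interpolation=2)
cv2.imwrite("pics/c4.png",np.hstack([f(a,440,225),f(b,415,170)]))
E
```

```text
time: 2.4
ee_pos: [0.5238, -0.4008, 0.2371]
tcp_rot: [-90.0, -0.0, 68.8]
wrist_force: [-0.9, -0.2, 0.7]
opening: 0.0858
t 2.4 pos [ 0.5238 -0.4008  0.2371] rot [-90.02  -0.    68.85] q [-37.  21.  28.  97.   0. -16.] F [-0.9 -0.2  0.7] op 0.0858
shift [-0.0026  0.1171 -0.0016] turn [0.0004 0.0008 0.    ]
[[529.52504107 307.09398004]
 [494.35057155 280.6170091 ]] [[499.68435102 234.19220499]
 [468.4321308  223.15227514]]
```

View pics/c4.png

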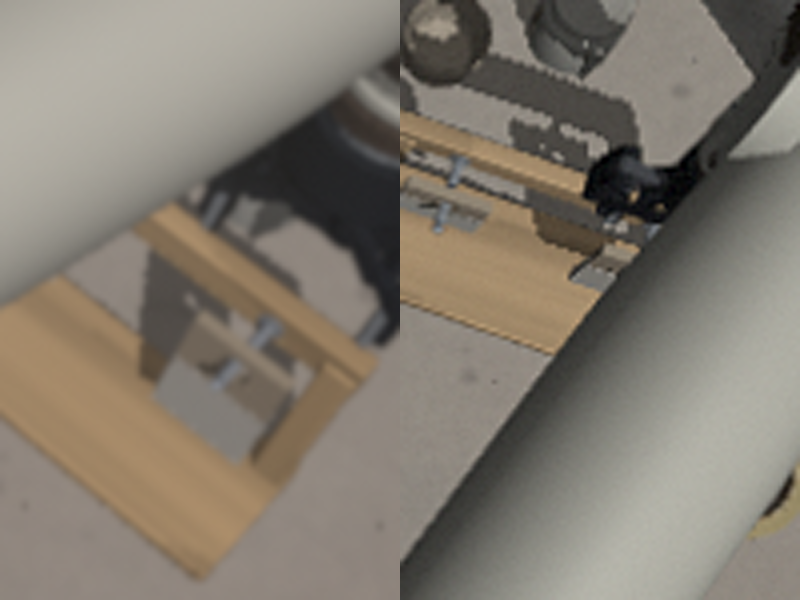

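The fingertips appear about where predicted, at side-picture pixels (494,275) and (533,309), straddling the tile from above. I check the tile's position from its corners before going down.

```bash
python3 - <<'E'
from f1 import *
p,_=fit(rack,obs,[.4,-.3,-.2])
S=lambda x,y:np.array([440+x/4,225+y/4])
x=-.006
o=[("side",[0,.03,.0615],S(155,392)),("side",[0,-.03,.0615],S(242,466)),("side",[0,-.03,.1615],S(293,385)),("side",[0,.03,.1615],S(198,310))]
g=lambda d:np.concatenate([proj(n,rack(p,np.array(l)+[x+d[0],-.07+d[1],0]))[0]-u for n,l,u in o])
r=least_squares(g,[0,0]);print("offset rack x,y",r.x,r.fun.round(1))
E
python3 -m crank '-0.0026 0.03 -0.0016 0 0 0;-0.0026 0.055 -0.0016 0 0 0;-0.0026 0.075 -0.0016 0 0 0;-0.0026 0.075 -0.0016 0 0 0;-0.0026 0.075 -0.0016 0 0 0'
python3 d.py .5244 -.4038 .12 -90 0 68.8
```

```text
offset rack x,y [ 0.00023598 -0.00056477] [-0.1  0.1 -0.4 -1.3  0.   0.3  0.5  0.9]
time: 3.0
ee_pos: [0.5245, -0.4041, 0.1627]
tcp_rot: [-90.0, 0.0, 68.8]
wrist_force: [1.2, 0.2, 1.1]
opening: 0.0855
t 3.0 pos [ 0.5245 -0.4041  0.1627] rot [-9.004e+01  1.000e-02  6.885e+01] q [-38.  20.  19.  89.   0. -16.] F [1.2 0.2 1.1] op 0.0855
shift [0.0003 0.0427 0.0002] turn [ 0.0008  0.0008 -0.0002]
```

```bash
python3 -m crank '0 0.02 0 0 0 0;0 0.035 0 0 0 0;0 0.042 0 0 0 0;0 0.042 0 0 0 0;0 0.042 0 0 0 0'
python3 -m crank '0 0 0 0 0 0;0 0 0 0 0 0;0 0 0 0 0 0;0 0 0 0 0 0;0 0 0 0 0 0;0 0 0 0 0 0' 1 40
python3 d.py .5244 -.4038 .12 -90 0 68.8
```

```text
time: 3.5
ee_pos: [0.5246, -0.4048, 0.1202]
tcp_rot: [-90.0, 0.0, 68.8]
wrist_force: [0.2, 0.7, -0.3]
opening: 0.0854
time: 4.1
ee_pos: [0.5248, -0.4048, 0.1207]
tcp_rot: [-90.1, 0.0, 68.8]
wrist_force: [-0.5, 2.0, 5.8]
opening: 0.0593
t 4.1 pos [ 0.5248 -0.4048  0.1207] rot [-9.009e+01  1.000e-02  6.882e+01] q [-38.  20.  14.  84.   0. -16.] F [-0.5  2.   5.8] op 0.0593
shift [0.0007 0.0007 0.0007] turn [ 0.0016  0.0003 -0.0002]
```

The tile is gripped, with an opening of 59 mm. Lift 9 mm.

```bash
python3 -m crank '0 -0.003 0 0 0 0;0 -0.006 0 0 0 0;0 -0.009 0 0 0 0;0 -0.009 0 0 0 0;0 -0.009 0 0 0 0'
python3 d.py .5244 -.4038 .129 -90 0 68.8
python3 - <<'E'
from h import *
a=vision.camera("side")
cv2.imwrite("pics/c5.png",cv2.resize(a[260:350,460:560,::-1],(666,600),interpolation=2))
E
```

```text
time: 4.6
ee_pos: [0.5244, -0.4047, 0.1285]
tcp_rot: [-90.0, 0.0, 68.8]
wrist_force: [0.3, 0.6, -0.7]
opening: 0.0597
t 4.6 pos [ 0.5244 -0.4047  0.1285] rot [-90.     0.    68.81] q [-38.  20.  15.  85.  -0. -16.] F [ 0.3  0.6 -0.7] op 0.0597
shift [ 0.0009 -0.0005  0.0004] turn [-0.0001  0.0001 -0.    ]
```

View pics/c5.png

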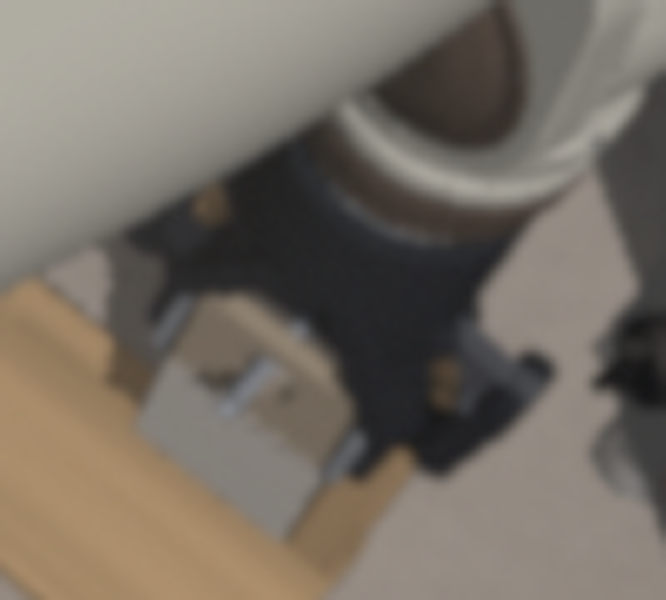

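The picture shows the tile held by both pads, with the peg passing through the middle of the hole at about (250,385). The wrist force of −0.7 N is about the tile's weight, so it is clear of the peg. Draw it off.

```bash
python3 -m crank '0 0 0.006 0 0 0;0 0 0.012 0 0 0;0 0 0.018 0 0 0;0 0 0.024 0 0 0;0 0 0.030 0 0 0;0 0 0.036 0 0 0'
python3 -m crank '0 0 0.012 0 0 0;0 0 0.027 0 0 0;0 0 0.045 0 0 0;0 -0.02 0.06 0 0 0;0 -0.06 0.07 0 0 0;0 -0.1 0.08 0 0 0;0 -0.12 0.08 0 0 0;0 -0.12 0.08 0 0 0'
python3 - <<'E'
from h import *
import f2
p,_=fit(rest,f2.obs,[.5,.2,0]);print(p)
p=np.array([p[0],.2846,np.radians(2.6)])
# grasp: TCP relative to tile (tile axes). lift reached: TCP z-.1285 <-> tile bottom .0615+.0078
h=.1285-(.0615+.0078)
tool=Rn.from_euler('xyz',[-90,0,90+2.6],degrees=True)
Rt=Rn.from_euler('z',2.6,degrees=True)*Rn.from_euler('y',18,degrees=True)
# tool axes: x=tile y, y=-tile z, z=-tile x
M=Rn.from_matrix(Rt.as_matrix()@np.array([[0,0,-1],[1,0,0],[0,-1,0]],float))
e=M.as_euler('xyz',degrees=True)
print("h",h,"euler",e)
for nm,x,z in(("seat",-.004,0),("pre",-.024,.02),("high",-.03,.12)):
    P=rest(p,[x,0,h+z])[0];print(nm,P.round(4))
from d import delta
delta(rest(p,[-.03,0,h+.12])[0],e)
E
```

```text
time: 5.25
ee_pos: [0.4903, -0.3914, 0.1286]
tcp_rot: [-90.0, 0.0, 68.8]
wrist_force: [-0.2, 0.2, -1.0]
opening: 0.0596
time: 6.05
ee_pos: [0.4166, -0.3633, 0.2523]
tcp_rot: [-90.3, 0.1, 68.8]
wrist_force: [-0.4, -0.7, -0.6]
opening: 0.0598
[0.52331255 0.28387701 0.04739104]
h 0.0592 euler [-72.    0.   92.6]
seat [0.5378 0.2853 0.1325]
pre [0.525  0.2847 0.1577]
high [0.5501 0.2858 0.2547]
t 6.05 pos [ 0.4166 -0.3633  0.2523] rot [-90.32   0.12  68.8 ] q [-41.   5.  11.  96.   0. -20.] F [-0.4 -0.7 -0.6] op 0.0598
shift [ 0.6534 -0.0043  0.1102] turn [ 0.3147 -0.4125  0.0621]
```

```bash
python3 d.py .48 .2832 .28 -72 0 92.6 | tail -1
```

```text
shift [ 0.6256 -0.0299  0.1745] turn [ 0.3147 -0.4125  0.0621]
```

```bash
python3 -m crank '0.626 -0.03 0.175 0.315 -0.412 0.062;0.626 -0.03 0.175 0.315 -0.412 0.062;0.626 -0.03 0.175 0.315 -0.412 0.062;0.626 -0.03 0.175 0.315 -0.412 0.062;0.626 -0.03 0.175 0.315 -0.412 0.062;0.626 -0.03 0.175 0.315 -0.412 0.062;0.626 -0.03 0.175 0.315 -0.412 0.062;0.626 -0.03 0.175 0.315 -0.412 0.062'
python3 d.py .48 .2832 .28 -72 0 92.6
```

```text
time: 6.85
ee_pos: [0.4546, 0.037, 0.2658]
tcp_rot: [-71.7, -0.2, 92.6]
wrist_force: [0.9, -0.7, -1.2]
opening: 0.0595
t 6.85 pos [0.4546 0.037  0.2658] rot [-71.66  -0.24  92.58] q [  4.  10.  16. 114.   1.   1.] F [ 0.9 -0.7 -1.2] op 0.0595
shift [ 0.2449 -0.024  -0.0304] turn [-0.0059  0.001   0.004 ]
```

```bash
python3 -m crank '0.245 -0.024 -0.03 0 0 0;0.245 -0.024 -0.03 0 0 0;0.245 -0.024 -0.03 0 0 0;0.245 -0.024 -0.03 0 0 0;0.245 -0.024 -0.03 0 0 0;0.245 -0.024 -0.03 0 0 0;0.245 -0.024 -0.03 0 0 0;0.245 -0.024 -0.03 0 0 0'
python3 d.py .525 .2847 .1577 -72 0 92.6
python3 - <<'E'
from h import *
a=vision.camera("side");b=vision.camera("top");o=bot.get_obs()
R=Rn.from_euler('xyz',o["tcp_rot"],degrees=True)
q=o["ee_pos"]+R.apply([[s*.03,.0592-z,.004] for s,z in((-1,0),(1,0),(1,.1),(-1,.1))]) 
def f(im,n,x,y):
    v=cv2.resize(im[y:y+100,x:x+67,::-1],(400,600),interpolation=2)
    cv2.polylines(v,[np.round((proj(n,q)-[x-.5,y-.5])*6).astype(int)],True,(0,255,0),1);return v
print(proj("side",q),proj("top",q))
cv2.imwrite("pics/c6.png",np.hstack([f(a,"side",190,165),f(b,"top",195,185)]))
E
```

```text
time: 7.65
ee_pos: [0.4799, 0.2805, 0.2808]
tcp_rot: [-71.7, -0.2, 92.6]
wrist_force: [0.1, 0.5, -1.4]
opening: 0.0598
t 7.65 pos [0.4799 0.2805 0.2808] rot [-71.69  -0.2   92.56] q [ 27.  24.  35. 118.   8.  23.] F [ 0.1  0.5 -1.4] op 0.0598
shift [ 0.0017  0.1026 -0.0816] turn [-0.0055  0.0005  0.0036]
[[216.07186611 214.72291291]
 [192.34144508 206.73016264]
 [190.81629654 169.07967994]
 [215.85786948 177.14402533]] [[231.9671251  259.71098294]
 [208.80069865 261.16018378]
 [199.97713343 242.66931951]
 [224.69024337 241.09918292]]
```

View pics/c6.png

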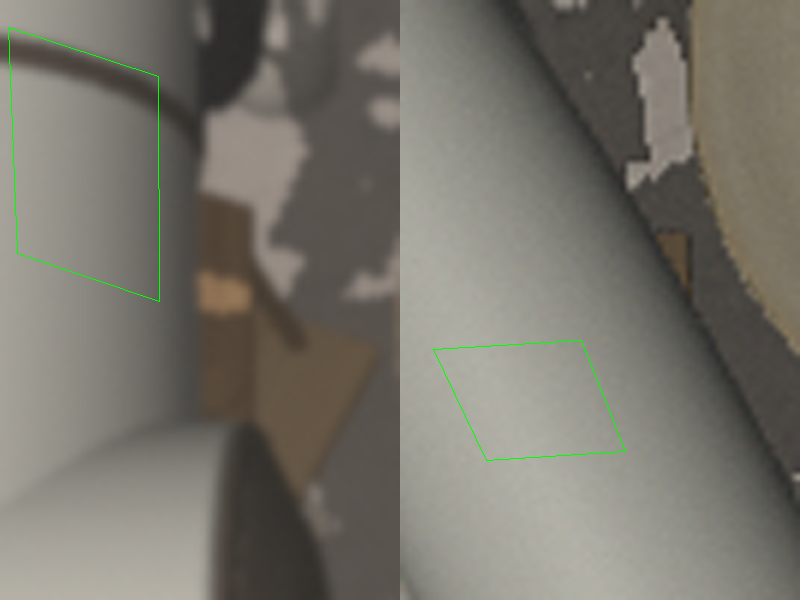

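The arm hides the tile from both cameras here; only the empty easel's slat shows, at the left panel's (225,250). I go on using the measured tool pose and the wrist force.

```bash
python3 -m crank '0.0017 0.03 -0.025 -0.005 0 0.004;0.0017 0.06 -0.05 -0.005 0 0.004;0.0017 0.085 -0.07 -0.005 0 0.004;0.0017 0.1026 -0.0816 -0.005 0 0.004;0.0017 0.1026 -0.0816 -0.005 0 0.004;0.0017 0.1026 -0.0816 -0.005 0 0.004;0.0017 0.1026 -0.0816 -0.005 0 0.004'
python3 d.py .525 .2847 .1577 -72 0 92.6
python3 - <<'E'
from h import *
a=vision.camera("side");b=vision.camera("top");o=bot.get_obs()
f=lambda im,x,y:cv2.resize(im[y:y+100,x:x+67,::-1],(400,600),interpolation=2)
cv2.imwrite("pics/c7.png",np.hstack([f(a,195,175),f(b,200,195)]))
E
```

```text
time: 8.45
ee_pos: [0.5254, 0.2853, 0.1604]
tcp_rot: [-72.2, -0.1, 92.6]
wrist_force: [0.2, -0.4, -0.6]
opening: 0.0597
t 8.45 pos [0.5254 0.2853 0.1604] rot [-7.215e+01 -8.000e-02  9.262e+01] q [ 25.  28.  27. 106.   7.  22.] F [ 0.2 -0.4 -0.6] op 0.0597
shift [-0.0006  0.0027 -0.0004] turn [0.0026 0.0007 0.0012]
```

View pics/c7.png

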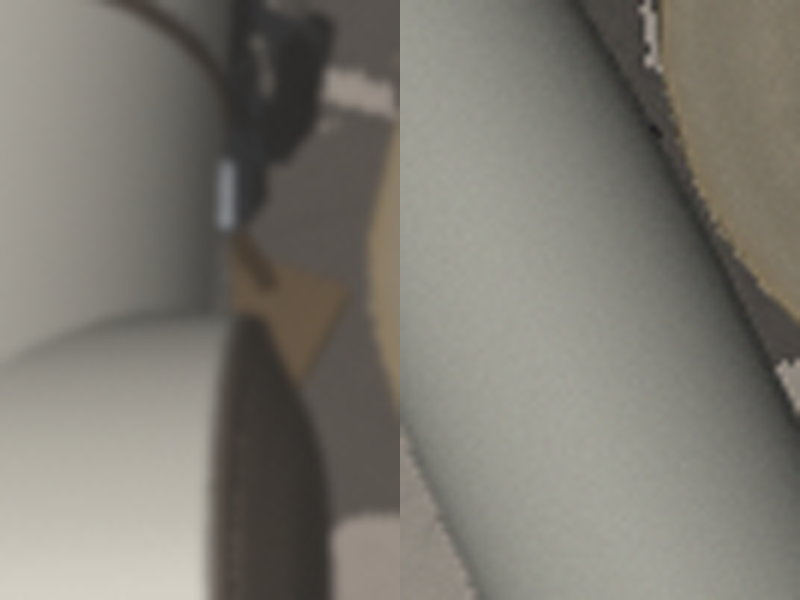

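Only the right pad shows, at the left panel's (225,195), and the tile is still hidden. I go on in small steps and watch the force.

```bash
python3 -m crank '-0.0006 0.004 -0.005 0.002 0 0;-0.0006 0.01 -0.011 0.002 0 0;-0.0006 0.016 -0.015 0.002 0 0;-0.0006 0.0165 -0.0165 0.002 0 0;-0.0006 0.0165 -0.0165 0.002 0 0;-0.0006 0.0165 -0.0165 0.002 0 0'
python3 d.py .5378 .2853 .1325 -72 0 92.6
python3 -m crank '0 0 -0.001 0 0 0;0 0 -0.002 0 0 0;0 0 -0.002 0 0 0;0 0 -0.002 0 0 0'
python3 d.py .5378 .2853 .1325 -72 0 92.6
```

```text
time: 9.15
ee_pos: [0.5358, 0.2854, 0.1377]
tcp_rot: [-71.9, -0.0, 92.7]
wrist_force: [-0.3, 1.0, -0.3]
opening: 0.0598
t 9.15 pos [0.5358 0.2854 0.1377] rot [-7.190e+01 -2.000e-02  9.265e+01] q [ 25.  29.  27. 104.   7.  21.] F [-0.3  1.  -0.3] op 0.0598
shift [-0.0002  0.0043 -0.0035] turn [-0.0017  0.001   0.0001]
time: 9.55
ee_pos: [0.5377, 0.2856, 0.137]
tcp_rot: [-71.9, -0.0, 92.7]
wrist_force: [-0.6, -0.1, -0.4]
opening: 0.0599
t 9.55 pos [0.5377 0.2856 0.137 ] rot [-7.192e+01 -3.000e-02  9.266e+01] q [ 25.  30.  27. 104.   7.  21.] F [-0.6 -0.1 -0.4] op 0.0599
shift [-0.0003  0.0043 -0.0015] turn [-0.0014  0.0011  0.0002]
```

```bash
python3 -m crank '0 0.001 0 0 0 0;0 0.002 0 0 0 0;0 0.003 0 0 0 0;0 0.003 0 0 0 0;0 0.003 0 0 0 0'
python3 -m crank '0 0.001 0 0 0 0;0 0.001 0 0 0 0;0 0.001 0 0 0 0'
python3 -m crank '0 0.001 0 0 0 0;0 0.001 0 0 0 0;0 0.001 0 0 0 0'
```

```text
time: 10.05
ee_pos: [0.5367, 0.2855, 0.1341]
tcp_rot: [-71.9, -0.0, 92.7]
wrist_force: [-0.3, -0.3, -1.0]
opening: 0.0595
time: 10.35
ee_pos: [0.5367, 0.2855, 0.1337]
tcp_rot: [-72.0, -0.0, 92.6]
wrist_force: [1.6, -0.4, 4.2]
opening: 0.0593
time: 10.65
ee_pos: [0.5367, 0.2854, 0.1336]
tcp_rot: [-72.0, -0.1, 92.6]
wrist_force: [2.3, -1.4, 9.5]
opening: 0.0596
```

It touches the ledge within 1 mm of the predicted height. Now ease off a little and move back to the rest.

```bash
python3 -m crank '0 -0.0015 0 0 0 0;0 -0.0015 -0.001 0 0 0;0 -0.0015 -0.001 0 0 0;0 -0.0015 -0.001 0 0 0'
python3 -m crank '0 0 -0.001 0 0 0;0 0 -0.001 0 0 0;0 0 -0.001 0 0 0'
python3 -m crank '0 0 -0.001 0 0 0;0 0 -0.001 0 0 0;0 0 -0.001 0 0 0'
```

```text
time: 11.05
ee_pos: [0.5375, 0.2855, 0.1334]
tcp_rot: [-71.9, -0.0, 92.7]
wrist_force: [0.8, -0.6, 4.6]
opening: 0.0592
time: 11.35
ee_pos: [0.5383, 0.2856, 0.1332]
tcp_rot: [-71.9, -0.0, 92.7]
wrist_force: [-0.5, -0.4, 5.5]
opening: 0.0595
time: 11.65
ee_pos: [0.5393, 0.2857, 0.1329]
tcp_rot: [-71.9, -0.0, 92.7]
wrist_force: [-1.7, -0.3, 6.1]
opening: 0.0597
```

```bash
python3 -m crank '0 -0.001 0 0 0 0;0 -0.001 0 0 0 0;0 -0.001 -0.001 0 0 0;0 -0.001 -0.001 0 0 0;0 -0.001 -0.001 0 0 0'
python3 -m crank '0 0 -0.001 0 0 0;0 0 -0.001 0 0 0;0 0 -0.001 0 0 0'
python3 -m crank '0 0 -0.001 0 0 0;0 0 -0.001 0 0 0;0 0 -0.001 0 0 0'
```

```text
time: 12.15
ee_pos: [0.5407, 0.2856, 0.1331]
tcp_rot: [-71.9, -0.0, 92.7]
wrist_force: [-0.5, -0.2, -1.1]
opening: 0.0597
time: 12.45
ee_pos: [0.5417, 0.2857, 0.133]
tcp_rot: [-71.9, -0.0, 92.7]
wrist_force: [0.4, 0.8, -0.0]
opening: 0.0596
time: 12.75
ee_pos: [0.5427, 0.2857, 0.1327]
tcp_rot: [-71.9, -0.0, 92.7]
wrist_force: [0.4, 0.1, -1.1]
opening: 0.0594
```

```bash
for i in 1; do python3 -m crank '0 0 -0.001 0 0 0;0 0 -0.001 0 0 0;0 0 -0.001 0 0 0'; done
python3 -m crank '0 0 -0.001 0 0 0;0 0 -0.001 0 0 0;0 0 -0.001 0 0 0'
python3 -m crank '0 0 -0.001 0 0 0;0 0 -0.001 0 0 0;0 0 -0.001 0 0 0'
```

```text
time: 13.05
ee_pos: [0.5436, 0.2858, 0.1324]
tcp_rot: [-71.9, -0.0, 92.7]
wrist_force: [0.1, -0.7, -2.0]
opening: 0.0597
time: 13.35
ee_pos: [0.5445, 0.2858, 0.1322]
tcp_rot: [-71.9, -0.0, 92.7]
wrist_force: [-0.5, 0.2, -0.6]
opening: 0.0597
time: 13.65
ee_pos: [0.5446, 0.2858, 0.1321]
tcp_rot: [-71.8, -0.0, 92.7]
wrist_force: [-7.0, -0.9, 2.4]
opening: 0.0597
```

Contact with the rest is clear: −7 N along its normal, about 6.5 mm deeper than my estimate. I refit the easel's sideways position with that depth fixed.

```bash
python3 - <<'E'
from f2 import *
for x in(.5233,.527,.530):
    q,r=fit(lambda p,l:rest([x,p[0],p[1]],l),obs,[.28,.05]);print(x,q,np.degrees(q[1]),"\n",r.round(1).tolist())
E
python3 d.py .5446 .2856 .1321 -72 0 92.6
```

```text
0.5233 [0.28387705 0.04727506] 2.7086613805850903 
 [[-0.2, -0.2], [0.0, -1.9], [0.7, -0.1], [0.7, 0.6], [0.6, 1.1], [0.9, 1.0], [0.3, -0.8], [-0.5, -0.9], [-0.6, -0.4], [-1.7, -0.1]]
0.527 [0.28442707 0.05563719] 3.187776394797266 
 [[-0.4, -1.5], [-0.3, -3.3], [0.5, -1.3], [0.6, -0.7], [0.5, -0.1], [0.7, -0.4], [0.8, -1.9], [-0.0, -2.1], [0.0, -1.6], [-1.1, -1.3]]
0.53 [0.28504715 0.05647709] 3.2358988753070337 
 [[-0.6, -2.6], [-0.5, -4.3], [0.3, -2.3], [0.4, -1.7], [0.3, -1.2], [0.5, -1.4], [1.2, -2.9], [0.4, -3.1], [0.4, -2.5], [-0.7, -2.3]]
t 13.65 pos [0.5446 0.2858 0.1321] rot [-7.180e+01 -2.000e-02  9.267e+01] q [ 25.  31.  28. 104.   7.  21.] F [-7.  -0.9  2.4] op 0.0597
shift [-0.0002  0.     -0.    ] turn [-0.0035  0.0012 -0.0001]
```

```bash
python3 -m crank '-0.0005 0.0005 0 0 0 0;-0.0005 0.001 0 0 0 0;-0.0005 0.001 0 0 0 0'
python3 -m crank '0 0.001 0 0 0 0;0 0.001 0 0 0 0;0 0.001 0 0 0 0'
python3 d.py .5446 .2856 .1321 -72 0 92.6
```

```text
time: 13.95
ee_pos: [0.5444, 0.2856, 0.1316]
tcp_rot: [-71.9, -0.1, 92.7]
wrist_force: [-5.1, 0.6, 4.2]
opening: 0.0594
time: 14.25
ee_pos: [0.5443, 0.2856, 0.1312]
tcp_rot: [-71.9, -0.1, 92.7]
wrist_force: [-5.2, 0.1, 8.0]
opening: 0.0596
t 14.25 pos [0.5443 0.2856 0.1312] rot [-7.190e+01 -8.000e-02  9.266e+01] q [ 25.  31.  28. 104.   7.  21.] F [-5.2  0.1  8. ] op 0.0596
shift [-0.    -0.001  0.   ] turn [-0.0018  0.0015  0.001 ]
```

Both contacts are there, about 7 N against the rest and 6 N on the ledge, in the same ledge plane as before. Ease the load a little and open.

```bash
python3 -m crank '0 -0.0008 0.0005 0 0 0;0 -0.0008 0.0005 0 0 0;0 -0.0008 0.0005 0 0 0' 1 20
python3 -m crank '0 0 0 0 0 0;0 0 0 0 0 0;0 0 0 0 0 0;0 0 0 0 0 0;0 0 0 0 0 0' -1
python3 d.py .5443 .2856 .1312 -72 0 92.6
```

```text
time: 14.55
ee_pos: [0.5443, 0.2856, 0.1313]
tcp_rot: [-71.9, -0.1, 92.7]
wrist_force: [-4.7, 0.6, 5.6]
opening: 0.0593
time: 15.05
ee_pos: [0.5447, 0.2852, 0.1307]
tcp_rot: [-71.9, -0.0, 92.6]
wrist_force: [0.2, 0.9, -0.2]
opening: 0.0853
t 15.05 pos [0.5447 0.2852 0.1307] rot [-7.191e+01 -2.000e-02  9.264e+01] q [ 25.  31.  28. 104.   7.  21.] F [ 0.2  0.9 -0.2] op 0.0853
shift [ 0.0004 -0.0003  0.0006] turn [-0.0015  0.0008  0.    ]
```

Withdraw straight along the tile, then swing clear and look.

```bash
python3 -m crank '0 -0.02 0 0 0 0;0 -0.045 0 0 0 0;0 -0.08 0 0 0 0;0 -0.12 0 0 0 0;0 -0.16 0 0 0 0;0 -0.16 0 0 0 0'
python3 -m crank '-0.4 -0.03 0.05 0 0 0;-0.4 -0.03 0.05 0 0 0;-0.4 -0.03 0.05 0 0 0;-0.4 -0.03 0.05 0 0 0;-0.4 -0.03 0.05 0 0 0;-0.4 -0.03 0.05 0 0 0;-0.4 -0.03 0.05 0 0 0;-0.4 -0.03 0.05 0 0 0'
python3 - <<'E'
from h import *
a=vision.camera("side");b=vision.camera("top")
cv2.imwrite("pics/s8.png",a[:,:,::-1]);cv2.imwrite("pics/t8.png",b[:,:,::-1])
f=lambda im,x,y:cv2.resize(im[y:y+100,x:x+67,::-1],(400,600),interpolation=2)
cv2.imwrite("pics/c8.png",np.hstack([f(a,200,170),f(b,200,195)]))
E
```

```text
time: 15.65
ee_pos: [0.5846, 0.2824, 0.2842]
tcp_rot: [-71.7, 0.0, 92.7]
wrist_force: [-41.0, -20.2, 25.2]
opening: 0.0857
time: 16.45
ee_pos: [0.565, -0.1163, 0.3278]
tcp_rot: [-71.7, 0.0, 92.7]
wrist_force: [0.8, -0.4, -0.1]
opening: 0.0853
```

View pics/c8.png

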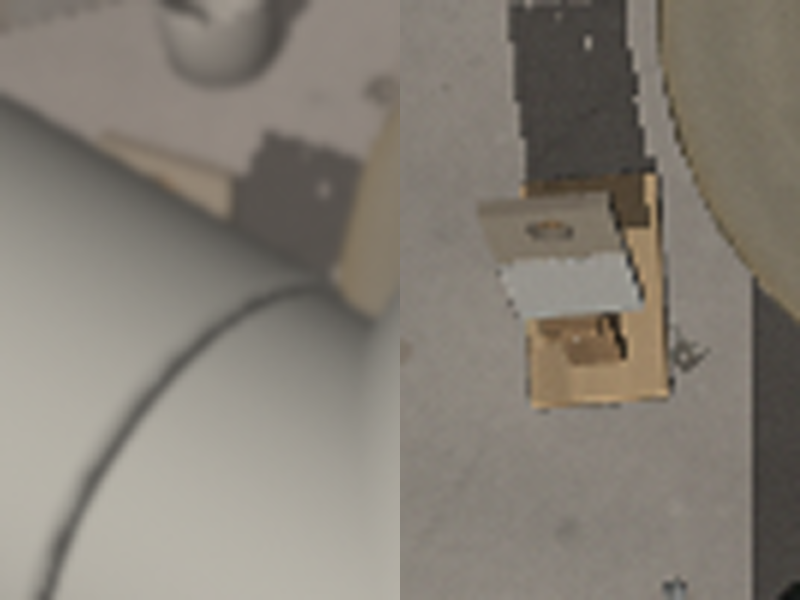

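The tile stands on the ledge in the top picture, spanning the right panel's (480–640,195–318) with the ledge centred under it near x≈580. However, the withdrawal ended with about 52 N at the wrist, so the tool must have met something behind. I move the arm out of the way and look at the whole scene.

```bash
python3 -m crank '-0.17 0.03 0.17 0 0 0;-0.17 0.03 0.17 0 0 0;-0.17 0.03 0.17 0 0 0;-0.17 0.03 0.17 0 0 0;-0.17 0.03 0.17 0 0 0;-0.17 0.03 0.17 0 0 0;-0.17 0.03 0.17 0 0 0'
python3 - <<'E'
from h import *
a=vision.camera("side");b=vision.camera("top")
cv2.imwrite("pics/s9.png",a[:,:,::-1]);cv2.imwrite("pics/t9.png",b[:,:,::-1])
A=np.hstack([cv2.resize(a,(400,300),interpolation=3),cv2.resize(b,(400,300),interpolation=3)])
f=lambda im,x,y:cv2.resize(im[y:y+75,x:x+100],(400,300),interpolation=2)
cv2.imwrite("pics/c9.png",np.vstack([A,np.hstack([f(a,150,180),f(b,160,205)])])[:,:,::-1])
E
```

```text
time: 17.25
ee_pos: [0.4025, -0.2923, 0.3527]
tcp_rot: [-71.7, 0.0, 92.6]
wrist_force: [0.5, 1.0, 0.1]
opening: 0.0856
```

View pics/c9.png

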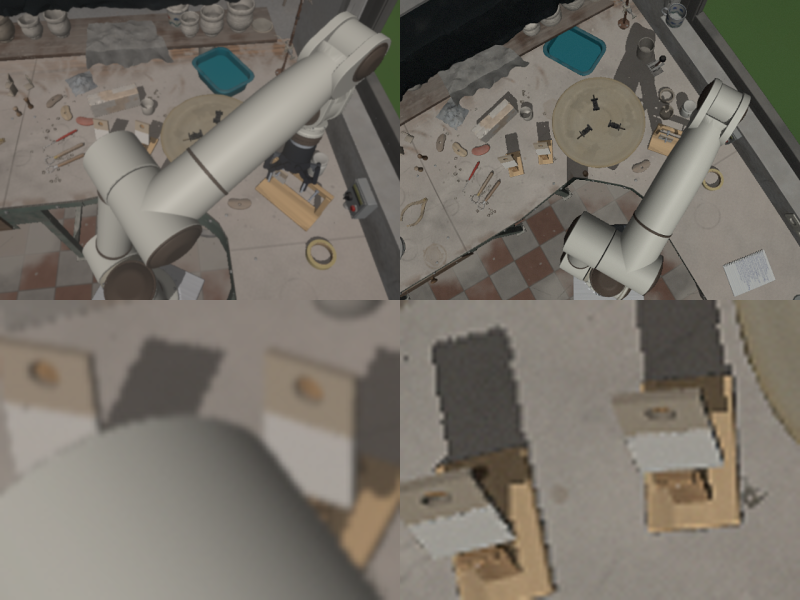

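Both easel tiles stand upright in the pictures, the long tile at about (180,110) in the 4× top crop. I fit the long tile's pose and compare it with the easel.

```bash
python3 - <<'E'
from f2 import *
T6=lambda x,y:np.array([200+(x-400)/6-.4,195+y/6-.4]);S4=lambda x,y:np.array([150+x/4-.4,180+(y-300)/4-.4])
f=-.008
o=[("top",[f,.03,.1],T6(485,213)),("top",[f,-.03,.1],T6(607,205)),("top",[f,-.03,0],T6(641,304)),("top",[f,.03,0],T6(521,318)),("top",[f,0,.082],T6(549,231)),
("side",[f,.03,.1],S4(265,350)),("side",[f,-.03,.1],S4(355,380)),("side",[f,-.03,0],S4(350,508)),("side",[f,0,.082],S4(309,389))]
p,r=fit(rest,o,[.52,.28,.05]);print("tile: rest-equivalent origin",p,np.degrees(p[2]));print(r.round(1).tolist())
def rl(p,L):
    R=(Rn.from_euler('z',p[2])*Rn.from_euler('y',p[4])).as_matrix();return np.array(L).reshape(-1,3)@R.T+[p[0],p[1],p[3]]
p,r=fit(rl,o,[.52,.28,.05,.075,.3]);print("free",p,np.degrees(p[[2,4]]));print(r.round(1).tolist())
b=cv2.imread("pics/t8.png");a=cv2.imread("pics/t9.png")
g=cv2.resize(np.clip((b[225:270,210:260]/255.)**.8*255,0,255).astype('u1'),(660,594),interpolation=2)
for q in([[0,h,0],[-.018,h,0],[-.018,-h,0],[0,-h,0]],):
    cv2.polylines(g,[np.round((proj("top",rest([.5233,.2844,.05],q))-[209.5,224.5])*13.2).astype(int)],True,(0,255,0),1)
cv2.imwrite("pics/c10.png",g)
E
```

```text
tile: rest-equivalent origin [0.52671899 0.28163397 0.03648133] 2.090226208412016
[[-1.1, 0.1], [0.6, 0.1], [1.0, 0.9], [0.2, -0.3], [0.5, -0.3], [-0.2, -0.2], [-0.5, -0.3], [0.0, -0.1], [-0.2, -0.2]]
free [0.52796208 0.28270361 0.04100918 0.07175806 0.31393632] [ 2.34965319 17.98722621]
[[-1.2, -0.1], [0.4, -0.1], [0.8, 0.6], [0.1, -0.4], [0.3, -0.5], [-0.2, 0.2], [-0.5, -0.1], [0.1, 0.0], [-0.2, 0.1]]
```

View pics/c10.png

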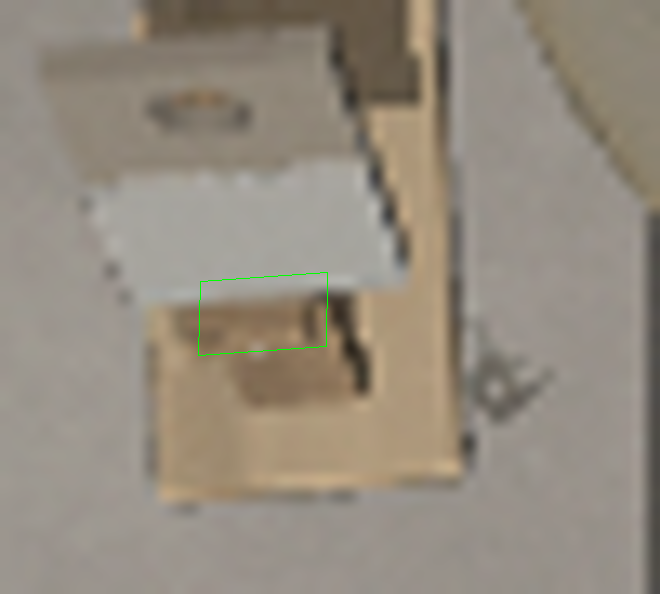

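The free fit gives a lean of 18.0° and a yaw of 2.3°, matching the easel, so the tile's back is flat on the rest. The crop shows the ledge at about columns 180–315 and the tile's bottom edge at 133–405, so it may sit a few mm off centre. I check the pixel rows to measure that.

```bash
python3 - <<'E'
from h import *
a=cv2.imread("pics/t8.png");b=cv2.imread("pics/top0.png")
print("cols",list(range(216,244)))
for r in range(244,258): print(r,"now",a[r,216:244,2].tolist())
for r in range(228,258,2): print(r,"bef",b[r,212:244,2].tolist())
E
```

```text
cols [216, 217, 218, 219, 220, 221, 222, 223, 224, 225, 226, 227, 228, 229, 230, 231, 232, 233, 234, 235, 236, 237, 238, 239, 240, 241, 242, 243]
244 now [141, 140, 145, 151, 151, 150, 150, 152, 149, 150, 151, 152, 150, 150, 148, 148, 151, 149, 150, 150, 148, 150, 150, 152, 73, 160, 159, 152]
245 now [140, 137, 105, 145, 151, 150, 150, 151, 151, 148, 152, 149, 150, 150, 149, 149, 148, 153, 150, 151, 151, 151, 149, 152, 127, 161, 158, 152]
246 now [139, 136, 134, 145, 148, 150, 149, 147, 151, 151, 151, 150, 150, 152, 150, 152, 150, 153, 154, 155, 156, 143, 141, 151, 148, 159, 159, 153]
247 now [141, 137, 138, 114, 148, 150, 149, 155, 152, 145, 146, 137, 137, 135, 133, 128, 125, 106, 72, 67, 86, 162, 158, 157, 157, 155, 160, 158]
248 now [140, 140, 141, 136, 141, 153, 149, 120, 113, 113, 111, 112, 115, 117, 114, 118, 117, 78, 122, 43, 77, 164, 158, 156, 156, 157, 158, 159]
249 now [139, 141, 143, 137, 138, 150, 160, 115, 116, 119, 117, 115, 118, 116, 115, 115, 116, 73, 129, 60, 65, 167, 157, 156, 157, 157, 160, 162]
250 now [141, 140, 143, 141, 138, 147, 158, 127, 102, 101, 101, 131, 1
[... 2525 characters left out ...]
99, 77, 82, 84, 83, 84, 98, 94, 68, 78, 77, 77, 77, 78, 78, 78, 78, 82, 62, 59, 53, 96, 95, 92, 94, 93, 94, 92, 95]
250 bef [158, 155, 156, 158, 156, 161, 94, 76, 78, 90, 93, 81, 75, 78, 77, 82, 78, 77, 73, 75, 71, 53, 65, 60, 70, 98, 94, 93, 93, 89, 94, 95]
252 bef [156, 157, 156, 158, 158, 156, 160, 158, 158, 93, 91, 97, 77, 77, 83, 57, 54, 60, 56, 57, 57, 61, 61, 63, 50, 71, 95, 91, 94, 93, 94, 93]
254 bef [155, 153, 156, 154, 156, 154, 158, 158, 159, 104, 88, 83, 84, 81, 81, 86, 56, 55, 56, 54, 56, 62, 59, 59, 59, 71, 96, 89, 92, 94, 95, 95]
256 bef [155, 154, 157, 154, 156, 156, 158, 155, 156, 140, 173, 165, 90, 78, 78, 81, 90, 88, 96, 93, 91, 92, 95, 96, 94, 98, 96, 93, 91, 92, 93, 95]
```

```bash
python3 - <<'E'
from h import *
a=cv2.imread("pics/t8.png")
for r in range(230,247,2): print(r,a[r,210:226,2].tolist(),"|230:",a[r,230:244,2].tolist())
p=[.5265,.2844,.045]
z=np.linspace(-.01,.1,60)
for nm,x in(("slat",0),("tilefront",-.008)):
    q=proj("top",rest(p,[[x,0,k] for k in z]))[::-1] if 0 else proj("top",rest(p,[[x,0,k] for k in z]))
    o=np.argsort(q[:,1]);print(nm,[(r,round(float(np.interp(r,q[o,1],q[o,0])),2)) for r in(230,232,234,236,238,240,242,244)])
print("ledge front",proj("top",rest(p,[[-.018,.014,0],[-.018,-.014,0]])))
print("tile bottom",proj("top",rest(p,[[-.008,.03,0],[-.008,-.03,0]])))
E
```

```text
230 [131, 132, 127, 112, 112, 111, 114, 112, 113, 116, 115, 119, 117, 120, 117, 124] |230: [125, 125, 126, 123, 127, 81, 63, 83, 80, 81, 80, 80, 160, 51]
232 [126, 129, 133, 127, 126, 125, 125, 123, 124, 124, 128, 108, 100, 108, 98, 118] |230: [125, 122, 124, 124, 126, 127, 39, 78, 74, 75, 76, 77, 163, 74]
234 [127, 131, 130, 130, 127, 123, 124, 125, 123, 124, 125, 124, 96, 97, 106, 112] |230: [123, 124, 124, 124, 123, 125, 124, 96, 161, 156, 155, 157, 160, 90]
236 [131, 132, 131, 131, 130, 126, 123, 126, 124, 126, 125, 122, 124, 125, 126, 123] |230: [124, 124, 124, 123, 125, 123, 123, 95, 108, 159, 155, 158, 160, 110]
238 [133, 135, 131, 131, 132, 132, 123, 126, 122, 142, 142, 144, 146, 149, 146, 155] |230: [133, 150, 154, 148, 152, 152, 152, 155, 51, 160, 157, 156, 160, 128]
240 [137, 135, 139, 137, 134, 137, 111, 147, 150, 151, 149, 150, 149, 150, 150, 148] |230: [151, 150, 150, 150, 152, 148, 149, 151, 155, 70, 163, 159, 159, 139]
242 [137, 136, 137, 138, 140, 139, 135, 145, 151, 152, 150, 152, 150, 150, 151, 149] |230: [148, 152, 151, 152, 150, 147, 150, 150, 151, 121, 107, 162, 160, 153]
244 [137, 136, 138, 137, 139, 141, 141, 140, 145, 151, 151, 150, 150, 152, 149, 150] |230: [148, 148, 151, 149, 150, 150, 148, 150, 150, 152, 73, 160, 159, 152]
246 [139, 138, 138, 139, 139, 138, 139, 136, 134, 145, 148, 150, 149, 147, 151, 151] |230: [150, 152, 150, 153, 154, 155, 156, 143, 141, 151, 148, 159, 159, 153]
slat [(230, 223.85), (232, 224.63), (234, 225.42), (236, 226.2), (238, 226.98), (240, 227.76), (242, 228.54), (244, 229.33)]
tilefront [(230, 222.76), (232, 223.55), (234, 224.34), (236, 225.12), (238, 225.91), (240, 226.7), (242, 227.49), (244, 228.28)]
ledge front [[224.44836921 250.24569499]
 [234.18624301 249.61058296]]
tile bottom [[219.01071365 247.5148135 ]
 [239.8131526  246.15476507]]
```

Comparing edge columns in the same pictures, the tile's centre line is about 1.7–2.2 px, or roughly 4–5 mm, to −y of the ledge and slat centre. There is plenty of time, so I will regrasp, lift slightly and shift +4.5 mm. This time I keep away from the region behind the easel where the tool met something.

```bash
python3 d.py .49 .2832 .27 -72 0 92.6
```

```text
t 17.35 pos [ 0.4035 -0.2915  0.3522] rot [-7.165e+01  1.000e-02  9.271e+01] q [-30.  17.  34. 123. -10. -32.] F [0.1 1.1 0.3] op 0.0852
shift [ 0.57    0.0422 -0.1336] turn [-0.0061  0.0017 -0.0007]
```

```bash
python3 -m crank '0.57 0.042 -0.134 -0.006 0 0;0.57 0.042 -0.134 -0.006 0 0;0.57 0.042 -0.134 -0.006 0 0;0.57 0.042 -0.134 -0.006 0 0;0.57 0.042 -0.134 -0.006 0 0;0.57 0.042 -0.134 -0.006 0 0;0.57 0.042 -0.134 -0.006 0 0;0.57 0.042 -0.134 -0.006 0 0' -1 30; python3 d.py .49 .2832 .27 -72 0 92.6
```

```text
time: 18.15
ee_pos: [0.4621, 0.103, 0.2957]
tcp_rot: [-72.0, 0.0, 92.8]
wrist_force: [0.5, -1.5, 0.8]
opening: 0.0851
t 18.15 pos [0.4621 0.103  0.2957] rot [-7.195e+01  3.000e-02  9.281e+01] q [ 11.  13.  23. 118.   3.   8.] F [ 0.5 -1.5  0.8] op 0.0851
shift [ 0.1786  0.0129 -0.0428] turn [-0.0009  0.0033 -0.0016]
```

```bash
python3 -m crank '0.1786 0.013 -0.043 -0.001 0.003 -0.002;0.1786 0.013 -0.043 -0.001 0.003 -0.002;0.1786 0.013 -0.043 -0.001 0.003 -0.002;0.1786 0.013 -0.043 -0.001 0.003 -0.002;0.1786 0.013 -0.043 -0.001 0.003 -0.002;0.1786 0.013 -0.043 -0.001 0.003 -0.002;0.1786 0.013 -0.043 -0.001 0.003 -0.002' ; python3 d.py .5648 .285 .1925 -72 0 92.6
```

```text
time: 18.85
ee_pos: [0.4906, 0.2796, 0.2707]
tcp_rot: [-72.0, -0.0, 92.5]
wrist_force: [-0.3, -0.5, 0.8]
opening: 0.0853
t 18.85 pos [0.4906 0.2796 0.2707] rot [-7.204e+01 -2.000e-02  9.251e+01] q [ 26.  25.  36. 117.   7.  23.] F [-0.3 -0.5  0.8] op 0.0853
shift [ 0.0021  0.0514 -0.0949] turn [ 0.0006 -0.0014  0.0007]
```

```bash
python3 -m crank '0.0021 0.015 -0.03 0 -0.001 0;0.0021 0.03 -0.06 0 -0.001 0;0.0021 0.045 -0.08 0 -0.001 0;0.0021 0.0514 -0.0949 0 -0.001 0;0.0021 0.0514 -0.0949 0 -0.001 0;0.0021 0.0514 -0.0949 0 -0.001 0;0.0021 0.0514 -0.0949 0 -0.001 0' ; python3 d.py .5447 .2852 .1307 -72 0 92.6
```

```text
time: 19.55
ee_pos: [0.5649, 0.2846, 0.1941]
tcp_rot: [-72.1, -0.1, 92.5]
wrist_force: [-0.3, 0.8, 1.2]
opening: 0.0852
t 19.55 pos [0.5649 0.2846 0.1941] rot [-7.214e+01 -9.000e-02  9.250e+01] q [ 24.  35.  40. 112.   7.  20.] F [-0.3  0.8  1.2] op 0.0852
shift [ 0.0014  0.0665 -0.0003] turn [ 0.0024 -0.0012  0.002 ]
```

```bash
python3 -m crank '0.0014 0.02 0 0.002 -0.001 0.002;0.0014 0.04 0 0.002 -0.001 0.002;0.0014 0.058 0 0.002 -0.001 0.002;0.0014 0.066 0 0.002 -0.001 0.002;0.0014 0.066 0 0.002 -0.001 0.002;0.0014 0.066 0 0.002 -0.001 0.002'
python3 -m crank '0 0 0 0 0 0;0 0 0 0 0 0;0 0 0 0 0 0;0 0 0 0 0 0;0 0 0 0 0 0;0 0 0 0 0 0' 1 30
python3 -m crank '0 -0.001 0.001 0 0 0;0 -0.002 0.002 0 0 0;0 -0.003 0.002 0 0 0;0 -0.003 0.002 0 0 0;0 -0.003 0.002 0 0 0'
python3 d.py .5447 .2852 .1307 -72 0 92.6
```

```text
time: 20.15
ee_pos: [0.5449, 0.2856, 0.131]
tcp_rot: [-72.0, 0.0, 92.6]
wrist_force: [0.1, -0.6, -0.5]
opening: 0.0854
time: 20.75
ee_pos: [0.5453, 0.2854, 0.1306]
tcp_rot: [-72.0, 0.0, 92.6]
wrist_force: [1.2, -0.7, 6.3]
opening: 0.0598
time: 21.25
ee_pos: [0.5437, 0.2855, 0.133]
tcp_rot: [-71.9, 0.0, 92.6]
wrist_force: [0.4, -0.2, -1.1]
opening: 0.06
t 21.25 pos [0.5437 0.2855 0.133 ] rot [-7.192e+01  5.000e-02  9.262e+01] q [ 25.  31.  28. 104.   7.  21.] F [ 0.4 -0.2 -1.1] op 0.06
shift [-0.0003  0.0018 -0.0016] turn [-0.0014  0.0001 -0.0009]
```

Gripped and lifted free. Now shift +4.5 mm in tool x, then go back to the rest and down.

```bash
python3 -m crank '0.0015 0 0 0 0 0;0.003 0 0 0 0 0;0.0045 0 0 0 0 0;0.0045 0 0 0 0 0;0.0045 0 -0.001 0 0 0;0.0045 0 -0.002 0 0 0;0.0045 0 -0.0025 0 0 0;0.0045 0 -0.0025 0 0 0'
python3 -m crank '0 0.001 0 0 0 0;0 0.002 0 0 0 0;0 0.003 0 0 0 0;0 0.003 0 0 0 0;0 0.003 0 0 0 0'
python3 d.py .5445 .290 .1311 -72 0 92.6
```

```text
time: 22.05
ee_pos: [0.5456, 0.29, 0.1324]
tcp_rot: [-71.9, 0.0, 92.6]
wrist_force: [-4.2, -0.2, 1.8]
opening: 0.0597
time: 22.55
ee_pos: [0.545, 0.29, 0.1305]
tcp_rot: [-72.0, 0.0, 92.6]
wrist_force: [-4.5, -0.9, 8.2]
opening: 0.0597
t 22.55 pos [0.545  0.29   0.1305] rot [-7.198e+01  2.000e-02  9.261e+01] q [ 25.  31.  28. 104.   7.  21.] F [-4.5 -0.9  8.2] op 0.0597
shift [ 0.     -0.0004  0.0006] turn [-0.0003  0.0001 -0.0003]
```

```bash
python3 -m crank '0 -0.0008 0.0005 0 0 0;0 -0.0008 0.0005 0 0 0;0 -0.0008 0.0005 0 0 0' 1 20
python3 -m crank '0 0 0 0 0 0;0 0 0 0 0 0;0 0 0 0 0 0;0 0 0 0 0 0;0 0 0 0 0 0' -1
python3 -m crank '0 -0.015 0 0 0 0;0 -0.035 0 0 0 0;0 -0.055 0 0 0 0;0 -0.07 0 0 0 0;0 -0.07 0 0 0 0;0 -0.07 0 0 0 0'
python3 -m crank '0 -0.02 0.03 0 0 0;0 -0.035 0.06 0 0 0;0 -0.05 0.095 0 0 0;0 -0.05 0.095 0 0 0;0 -0.05 0.095 0 0 0'
```

```text
time: 22.85
ee_pos: [0.545, 0.29, 0.1306]
tcp_rot: [-72.0, 0.0, 92.6]
wrist_force: [-0.8, -0.4, 5.4]
opening: 0.0595
time: 23.35
ee_pos: [0.5448, 0.29, 0.1303]
tcp_rot: [-71.9, 0.0, 92.6]
wrist_force: [-0.8, 0.1, 0.7]
opening: 0.0855
time: 23.95
ee_pos: [0.5666, 0.2911, 0.1963]
tcp_rot: [-71.9, 0.0, 92.6]
wrist_force: [-0.3, 0.5, -0.4]
opening: 0.0857
time: 24.45
ee_pos: [0.4913, 0.2878, 0.274]
tcp_rot: [-72.0, 0.0, 92.7]
wrist_force: [-0.3, -0.9, 0.1]
opening: 0.0851
```

Clean withdrawal. Swing away by the earlier path and check.

```bash
python3 -m crank '-0.38 -0.03 0 0 0 0;-0.38 -0.03 0 0 0 0;-0.38 -0.03 0 0 0 0;-0.38 -0.03 0 0 0 0;-0.38 -0.03 0 0 0 0;-0.38 -0.03 0 0 0 0;-0.38 -0.03 0 0 0 0;-0.38 -0.03 0 0 0 0'
python3 -m crank '-0.2 -0.05 0.05 0 0 0;-0.2 -0.05 0.05 0 0 0;-0.2 -0.05 0.05 0 0 0;-0.2 -0.05 0.05 0 0 0;-0.2 -0.05 0.05 0 0 0;-0.2 -0.05 0.05 0 0 0'
python3 - <<'E'
from h import *
a=vision.camera("side");b=vision.camera("top")
cv2.imwrite("pics/t11.png",b[:,:,::-1])
for r in(236,238,240,242,244,248): print(r,b[r,210:224,0].tolist(),"|232:",b[r,228:242,0].tolist())
f=lambda im,x,y,w,h:cv2.resize(im[y:y+h,x:x+w],(400,300),interpolation=2)
cv2.imwrite("pics/c11.png",np.vstack([np.hstack([cv2.resize(a,(400,300),interpolation=3),f(b,380,180,133,100)]),np.hstack([f(a,150,180,100,75),f(b,160,205,100,75)])])[:,:,::-1])
E
```

```text
time: 25.25
ee_pos: [0.5184, -0.095, 0.3008]
tcp_rot: [-71.8, 0.0, 92.5]
wrist_force: [0.5, 0.7, -0.2]
opening: 0.0854
time: 25.85
ee_pos: [0.4937, -0.2943, 0.3608]
tcp_rot: [-72.0, 0.1, 92.5]
wrist_force: [0.2, -0.1, -1.0]
opening: 0.0856
236 [134, 136, 132, 128, 125, 126, 124, 126, 126, 125, 127, 126, 126, 124] |232: [124, 125, 128, 126, 125, 126, 126, 95, 108, 159, 155, 155, 158, 159]
238 [136, 136, 134, 133, 125, 127, 123, 125, 123, 124, 141, 143, 162, 150] |232: [159, 142, 135, 151, 154, 151, 155, 157, 30, 163, 156, 157, 157, 158]
240 [137, 137, 138, 137, 120, 146, 155, 152, 152, 151, 153, 153, 151, 150] |232: [150, 150, 152, 152, 150, 152, 153, 155, 157, 49, 162, 157, 158, 159]
242 [137, 136, 138, 141, 141, 146, 151, 151, 152, 151, 152, 152, 151, 153] |232: [151, 154, 152, 151, 152, 152, 153, 150, 153, 171, 100, 162, 158, 159]
244 [138, 139, 137, 140, 140, 139, 149, 153, 152, 153, 151, 152, 154, 152] |232: [150, 152, 151, 151, 151, 149, 151, 154, 153, 154, 77, 135, 163, 158]
248 [141, 140, 142, 141, 139, 142, 142, 141, 144, 109, 137, 159, 152, 119] |232: [113, 118, 115, 118, 119, 74, 126, 41, 76, 167, 160, 158, 160, 159]
```

The viewer limit is reached, so I check by numbers. The tile's centre line is now −1.1 to −1.7 px from the model and the slat and ledge were −1.1 to −1.7 px, so it is centred to about 1 mm. I now check numerically that the other tiles have not moved.

```bash
python3 - <<'E'
from h import *
o={n:cv2.imread(f"pics/{n}.png",0).astype('f4') for n in("top0","t8","t11")}
E=lambda i:cv2.magnitude(cv2.Sobel(i,5,1,0),cv2.Sobel(i,5,0,1))
def chk(nm,A,B,x,y,w,h):
    P=A[y:y+h,x:x+w];r=cv2.matchTemplate(B[y-6:y+h+6,x-6:x+w+6],P,cv2.TM_CCOEFF_NORMED);_,m,_,l=cv2.minMaxLoc(r);print(nm,"shift",l[0]-6,l[1]-6,"score",round(m,2))
chk("standing 0->11",E(o["top0"]),E(o["t11"]),157,245,36,28);chk("standing 8->11",o["t8"],o["t11"],157,245,36,28)
for k in("t8","t11"): chk("short 0->"+k,o["top0"],o[k],412,208,28,22)
print(bot.get_obs()["time"])
E
```

```text
standing 0->11 shift 0 0 score 0.52
standing 8->11 shift 0 0 score 1.0
short 0->t8 shift 0 0 score 1.0
short 0->t11 shift 0 0 score 0.44
25.95
```

```bash
python3 -c "
from workcell import bot
print(bot.job_done())"
```

```text
the job is handed in; nothing more can be done
None
```

The long tile now stands hole end up on the empty easel, and I handed the job in at about 26 s with the gripper open and clear. One contact during the first withdrawal may have broken the force limit.

**What I did:** I gripped the tile by its side edges, lifted it about 8 mm and drew it off the right peg. I lowered it onto the ledge and back against the rest under force control, then let go. The pictures then showed it 4–5 mm off centre, so I regripped it, shifted it 4.5 mm and set it down again.

**Last checks:**
- **Centring:** the tile's centre line agrees with the slat and ledge to about 1 mm in the top picture.
- **Flat against the rest:** I felt contact with both ledge and rest before each release. The image fit after the first placing gave an 18.0° lean and 2.3° yaw, matching the easel. I did not refit after the shift.
- **Other tiles:** the standing tile shows no shift, though the match to the first picture is weak (0.52) because the light changed. The short tile matched exactly after the first placing. The last match also showed no shift but scored only 0.44, probably because the arm partly covers or shades it.

**What failed or disagreed:**
- **Contact:** at the end of the first withdrawal the wrist force read about 52 N and the tool stopped about 10 mm short. The gripper or arm had probably touched something behind the easel. That is under the 120 N wrist limit, but it could be over the 40 N contact limit. The second withdrawal was clean.
- **Depth:** the rest was met about 6.5 mm deeper than my first image estimate.
- **Last picture:** the viewer refused it because the 12-picture limit was reached, so the final checks are numerical only.

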